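Snap the scooter's stand down and hold the frame plumb for welding

ROBOT

A 6-joint arm with a two-finger parallel gripper is mounted at the origin on the work surface. World frame = base frame: x ahead of the robot, y to its left, z up, the work surface at z = 0. Lengths are in m, angles in degrees, forces in N, time in s.
With the tool pointing down it reaches from about 0.4 to 0.825 m from the base axis. Payload 7 kg.
Tool frame: the origin (TCP) lies at the very end of the fingers, on their centre line; the grasp point (between the pads) lies 19 mm behind it (ctrl.grip_depth is the z of the grasp point in the tool frame, in m); z points along the fingers, y is the direction in which the jaws open and shut (so a half turn about z gives the same grasp; the last joint's range is limited). The gripper opens to 88 mm and grips with 3 to 60 N. Pads are 19 mm wide; open, the fingers measure 130 mm over their backs; the gripper's body (78 mm by 193 mm) begins 47 mm behind the grasp point.
Start: joints at [16.507, 20.546, 0.682, 0, -70.136, -16.507], TCP at [0.675, -0, 0.227] pointing down, gripper open.
Joint ranges: [-176.03, 176.03], [-82.01, 121.73], [-58.28, 71.71], [-173.87, 95.51], [-174.79, -0.11], [-173.66, 173.66]. Speed limits (degrees/s): [136.94, 136.94, 172.46, 180, 180, 180].

INTERFACE

Orientations are given as [roll, pitch, yaw] about the fixed x, y, z axes, in that order (R = Rz(yaw) Ry(pitch) Rx(roll)).
In Python, from plant import telemetry, snapshot, job, models, ctrl gives the robot as it stands.
- The arm moves only by the tool jog_arm, never from a script. Its argument "targets" is text: rows parted by semicolons, each of 7 numbers parted by spaces: the shift along the tool's x, y, z in m, then the turn, a rotation vector about the tool's x, y, z in degrees, then the gripper command: -1 is shut, 1 is fully open, values between are in proportion. A call has exactly 8 rows; each row is the pose to reach, as a shift and turn from the pose measured when the call began, along the tool's axes at that moment; what a row does not reach only later rows make up. A row lasts 1/8 s, in which the tool goes at most 62.5 mm and 10.7 degrees, less where a joint would pass 70% of its speed; a pose out of reach is approached as far as the arm can. A call with a gripper value outside its range is refused whole. The fingers move at their own pace and stop on an object; the grip force is fixed at half the most. Time passes only in rows, so rows that repeat a pose let the fingers close, or fill a call up. It gives the time, the measured TCP pose, the force and the opening at its end, in the units of the state.
- telemetry.get_obs(): the state, without advancing time (a new reading comes with each control period).
- snapshot(name): name is "scene" or "side" or "wrist"; returns a dict with "img" (384x512x3 uint8, red, green, blue), "range_z" (384x512 float32, m along the optical axis (not along the pixel's ray), 0 where there is no reading), "intrinsics" (3x3 intrinsics, pixels), "R" (3x3) and "t" (3): a world point X has camera coordinates R X + t. Camera axes: x right, y down, z forward; pixel columns grow to the right and rows downward; lengths in m; the calibration is good to about 2 mm. A picture is of the moment at which its call begins.
- job.close_job(): hands the job in, once; it reports no verdict.
Trained networks look in a picture, given as the dict that the camera call returned (one of the last four; its "shot" number tells which), for a name from the list of things; names that differ only in an ending like _2 or _b are one class to them, and where a whole thing is asked for, a point or a joint stands for the part that bears it (a point fixed in the world has none). Each returns a list of dicts, best first, with "conf" (0 to 1); they miss things now and then, are a little off and sometimes report something else, mostly with a low value. They report only what shows in the picture. A call takes as long as a camera call.
- models.cut_out(name, picture): "region" (384x512 bool, what is visible of it) and "uv" ([column, row] in pixels, amid what is visible of it).
- models.spot_point(name, picture): "uv" ([column, row] in pixels: a listed point, or the origin of a listed thing).
The state is a dict: "clock": time; "joint_pos": joint angles; "qvel": joint speeds; "tau": joint torques, N m; "tool_pos": TCP position; "orientation": TCP orientation; "force": force on the tool from outside, world axes, zero at the start; "moment": the same for the moment, N m; "opening": finger opening in m.
Only numpy, scipy, OpenCV 4.12 (cv2) and the standard library are available. Lean on these libraries where they do the work, as an engineer would, in place of code of your own. Each camera call takes 0.05 s, during which the arm holds its last target.

TASK

The stand bracket on this kick scooter is only tacked on and I am about to weld it. First swing the folded stand down, past its over-centre spring, until it sits on its down stop; then grip the steering-column stub, bring the scooter from its lean to upright and finish while still holding it there by the stub. Do not let it tip over towards the stand's side and drop on the stand, and leave the hammer, wire brush and weld plate where they lie.

Things in the scene. Friction and masses are not known exactly. Their poses are not given: they have to be found in the camera images.
- scooter: Kick-scooter frame, 2.3 kg, 0.9 m long, wheels 200 x 30 mm standing in a U-channel bolted to the bench. Origin: on the lean axis (tyre contact line), 5 mm above the bench. Its axes lean with it: x sideways to the stand's side, y along the lean axis to the scooter's rear, z up (vertical when upright). In these: deck x -50 to 50, y -60 to 320, top z 115 mm; axles at y -250 and 430.
- column_grip (a point): Middle of the steering-column stub, a bare round steel tube 34 mm across, the place to grip; at (0, -189, 322) mm in scooter axes. The tube rakes 15 degrees, upper end to the rear (+y); it ends 28 mm above this point, and 32 mm below it begins a 48 mm collar and head tube. About 2 to 3 N sideways here raises the scooter.
- stand_pivot (a point): Pivot bolt of the stand on the scooter's +x side, at (62, 100, 95) mm in scooter axes, along scooter x.
- stand_foot (a point): Centre of the stand's round rubber foot (18 mm), free end of a 12 mm round steel leg. In the scooter's y-z plane it is 88.5 mm from the pivot; the leg is bent outward, so its last 27 mm lie at scooter x 105, 55 mm outside the deck's edge. Folded, the leg lies level with the foot to the rear (+y); opening swings the foot down, then forward (-y).
- lean (a joint): Sideways lean of the scooter, rad: 0 upright, negative away from the stand's side. Let go, it topples either way: to -0.24 (tyres against the channel; the start) or, with the stand down, to +0.10, where the foot meets the bench. Upright, the lowered foot hangs 10 mm clear. More than about 5 N down on the leg can tip the scooter.
- stand (a joint): Swing of the stand, rad: 0 folded (start), 2.0 down on its stop, slanting forward. An exposed extension spring pulls it back to folded below 1.0 and carries it down to the stop by itself above 1.0. Pushing it, 75 mm from the pivot, takes about 2 to 3 N.
- hammer: Chipping hammer with coil-spring handle, 260 mm long, 32 mm high, lying along its y axis; origin under its middle. Leave alone.
- brush: Wooden wire brush, 265 mm long, 30 mm wide, 40 mm high, lying along its y axis; origin under its middle. Leave alone.
- coupon: Steel practice-weld plate 100 x 140 x 10 mm, flat on the bench; origin under its centre. Leave alone.

How it is judged (in metres and radians):
On the way, in this order (a step that is already met when the one before it is completed fails the run):
1. the stand is down on its stop while the scooter still leans in the channel (value of joint stand above 1.85 rad and value of joint lean below -0.12 rad), for 0.2 s.
2. the scooter is upright in the gripper (value of joint lean between -0.05 and 0.05 rad and contact force between the fingers and scooter above 5 N and distance between the grasp point and column_grip below 0.045 m), for 0.3 s.
At the end, for the whole second after the job is handed in: The stand is down on its stop (over 1.85 rad), the scooter is within 0.05 rad (3 degrees) of upright, and the fingers grip it by the column stub (grasp point within 45 mm of the middle, over 5 N), all through the last second (all of step 2 and value of joint stand above 1.85 rad); the arm keeps its last pose, push and grip.
It fails at once if the scooter tipped over past upright on to its stand (value of joint lean above 0.085 rad).
It fails at once if a bystander was moved (distance of any of hammer, brush, coupon from where it was at the start of the episode above 0.03 m).
It also fails if it takes over 64 s, if anything falls off the work surface, if the arm or the gripper's body presses on something with over 40 N, if the wrist force passes 120 N, or if a joint passes its speed limit or range.

## Working session

There is one attempt and no reset: what is moved stays moved. The work goes in short steps, Python scripts to look and compute and a tool call to move; the robot and the scene stay as the last step left them, time stands still between calls to the robot, and variables do not carry over. Pictures are saved under pics/ and viewed, and the job is handed in when it is done.

Besides the shell and the picture viewer there is one more tool, called by a JSON object that holds its "op" and its "data". jog_arm: Moves the arm, as the interface text tells. Its arguments: {"type":"object","properties":{"targets":{"type":"string"}},"required":["targets"]}

```bash
mkdir -p pics; ls; cat > h.py <<'E'
import numpy as np, cv2
from plant import telemetry, snapshot, job, models, ctrl
def save(p,name,marks=[]):
    im=cv2.cvtColor(p["img"],cv2.COLOR_RGB2BGR).copy()
    for (u,v) in marks: cv2.drawMarker(im,(int(round(u)),int(round(v))),(0,0,255),cv2.MARKER_CROSS,10,1)
    cv2.imwrite("pics/"+name,cv2.resize(im,None,fx=1.5,fy=1.5,interpolation=cv2.INTER_CUBIC))
def px2w(p,u,v,z=None):
    K=p["intrinsics"]; r=np.linalg.inv(K)@np.array([u,v,1.])
    if z is None: z=p["range_z"][int(round(v)),int(round(u))]
    return p["R"].T@(r*z-p["t"])
def proj(p,X):
    c=p["K"] if "K" in p else p["intrinsics"]
    q=c@(p["R"]@np.asarray(X)+p["t"]); return q[:2]/q[2]
E
python3 - <<'E'
from h import *
np.set_printoptions(precision=4,suppress=True)
for n in ["scene","side","wrist"]:
    p=snapshot(n); m=[]
    print(n,"cam at",-p["R"].T@p["t"])
    for o in ["column_grip","stand_pivot","stand_foot","scooter"]:
        r=models.spot_point(o,p)
        for d in r[:2]:
            u,v=d["uv"]; print(o,round(d["conf"],2),np.array(d["uv"]),px2w(p,u,v) if 0<=u<511 and 0<=v<383 else None)
        if r: m.append(r[0]["uv"])
    save(p,n+"0.png",m)
print(telemetry.get_obs()); print(ctrl.grip_depth)
E
```

```text
pics
scene cam at [ 1.359  -0.3167  1.2079]
column_grip 0.62 [171.1 159.6] [ 0.4722 -0.1946  0.3332]
stand_pivot 0.79 [287.7 188.3] [0.722  0.0165 0.3893]
stand_foot 0.58 [314.4 179.1] [0.5145 0.2146 0.1253]
scooter 0.79 [251.8 219.4] [ 0.4918  0.0155 -0.002 ]
scooter 0.25 [262.4 304.1] [ 0.7938 -0.0764  0.035 ]
side cam at [ 1.0243 -0.6364  0.8925]
column_grip 0.9 [169.2 173.1] [ 0.4653 -0.2001  0.333 ]
stand_pivot 0.56 [252.9 178.9] [0.4967 0.1173 0.1212]
scooter 0.82 [233.4 220.8] [0.4959 0.0114 0.0036]
wrist cam at [ 0.6747 -0.0673  0.3837]
scooter 0.64 [401.3 175.2] [0.484  0.0138 0.0027]
{'clock': 0.75, 'joint_pos': array([ 16.5068,  20.5441,   0.6829,  -0.0004, -70.1358, -16.5076]), 'qvel': array([ 0.0785, -0.0145,  0.0399,  0.0695,  0.0105,  0.0615]), 'tau': array([ -0.0001, -58.2241,  29.3261,   7.0015,   0.0126,  -0.    ]), 'tool_pos': array([ 0.675 , -0.    ,  0.2266]), 'orientation': array([-179.9972,    0.0012,  -90.0009]), 'force': array([-0.5837, -0.4797, -0.2248]), 'moment': array([-0.0405, -0.0105, -0.0116]), 'opening': 0.0874078031201687}
-0.0188
```

View pics/scene0.png

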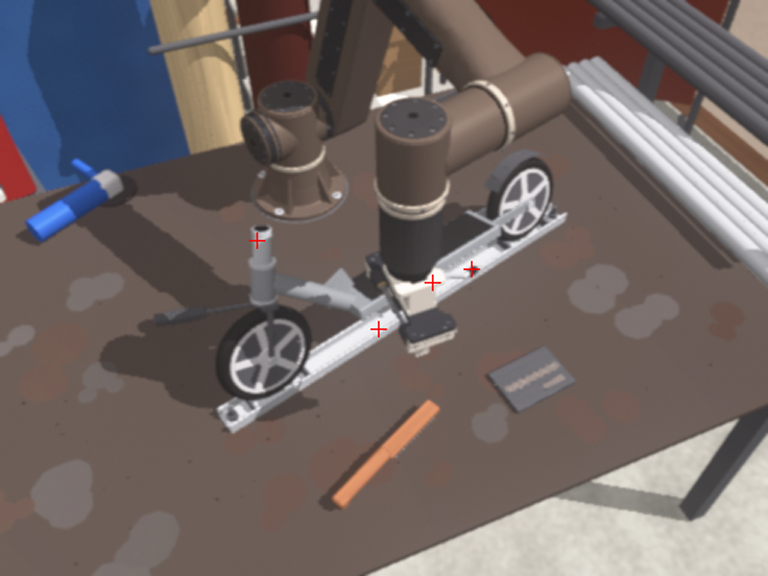

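View pics/side0.png

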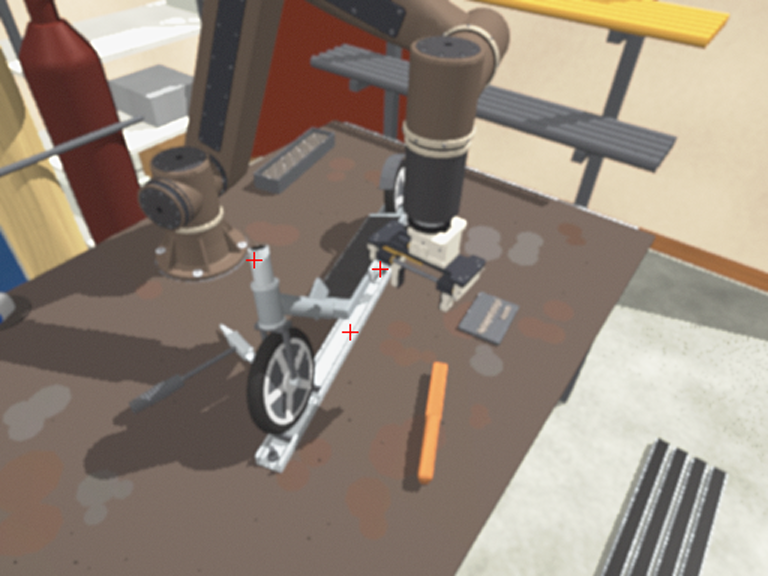

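View pics/wrist0.png

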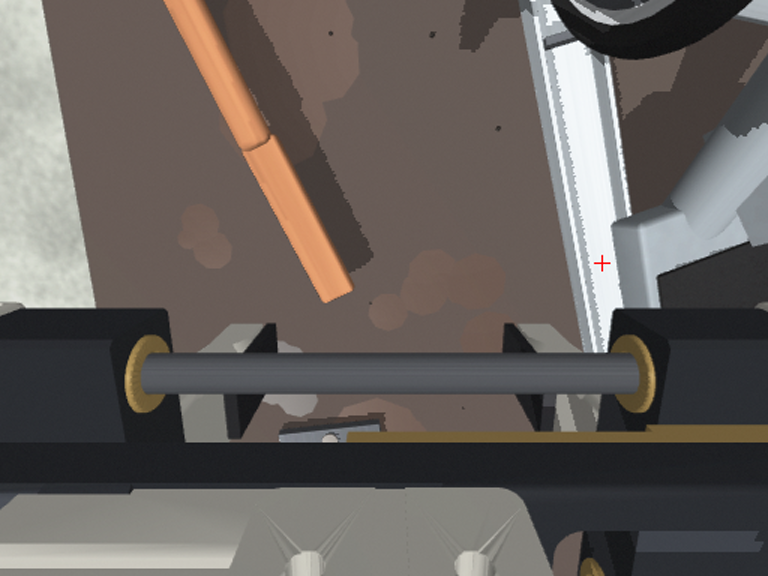

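```bash
cat >> h.py <<'E'
from scipy.optimize import least_squares
from scipy.spatial.transform import Rotation as Ro
def T(par,lean,X):
    ox,oy,yaw=par
    R=Ro.from_euler('ZY',[yaw,lean]).as_matrix()
    return np.array([ox,oy,0.005])+R@np.asarray(X)
def foot(s): return np.array([.105,.1+.0885*np.cos(s),.095-.0885*np.sin(s)])
PTS={"column_grip":[0,-.189,.322],"stand_pivot":[.062,.1,.095],"stand_foot":foot(0),"scooter":[0,0,0]}
def fit(obs,lean=None,x0=(.49,.013,0.1)):
    # obs: list of (pic,name,uv)
    def f(q):
        l=q[3] if lean is None else lean
        return np.concatenate([proj(p,T(q[:3],l,PTS[n]))-uv for p,n,uv in obs])
    return least_squares(f,list(x0)+([-.24] if lean is None else []),loss='soft_l1',f_scale=2.)
E
python3 - <<'E'
from h import *
np.set_printoptions(precision=4,suppress=True)
obs=[];ps={}
for n in ["scene","side"]:
    p=snapshot(n);ps[n]=p
    for o in PTS:
        r=models.spot_point(o,p)
        if r and r[0]["conf"]>.5: obs.append((p,o,np.array(r[0]["uv"])))
for l in (-.24,None):
    s=fit(obs,l); print(s.x,[(o[1],r) for o,r in zip(obs,s.fun.reshape(-1,2))])
q=s.x
for n in ps:
    p=ps[n]; save(p,n+"1.png",[proj(p,T(q[:3],q[3],X)) for X in ([0,-.25,.1],[0,.43,.1],[0,-.189,.322],foot(0),[.05,-.06,.115],[.05,.32,.115],[-.05,.32,.115],[0,-.35,0],[0,.5,0],[.062,.1,.095])])
for k in ["hammer","brush","coupon"]:
    r=models.spot_point(k,ps["scene"]); 
    for d in r[:1]: print(k,d["conf"],px2w(ps["scene"],*d["uv"]))
for nm,X in PTS.items(): print(nm,T(q[:3],q[3],X))
E
```

```text
[0.492  0.0149 0.2613] [('column_grip', array([ 0.8261, -1.2439])), ('stand_pivot', array([-2.6655,  0.8583])), ('stand_foot', array([1.193 , 0.4134])), ('scooter', array([-4.4933,  1.1379])), ('column_grip', array([ 1.8994, -1.8711])), ('stand_pivot', array([3.793 , 2.8657])), ('stand_foot', array([ -11.5797, -112.1874])), ('scooter', array([-0.7522,  0.2135]))]
[ 0.4963  0.0169  0.269  -0.2714] [('column_grip', array([ 0.2918, -1.3704])), ('stand_pivot', array([-2.2651,  0.5563])), ('stand_foot', array([ 1.4938, -0.422 ])), ('scooter', array([-3.391,  1.942])), ('column_grip', array([ 0.7976, -1.4897])), ('stand_pivot', array([4.0678, 2.4653])), ('stand_foot', array([ -11.532 , -112.9906])), ('scooter', array([0.5982, 0.4433]))]
hammer 0.96 [ 0.3378 -0.2734  0.0038]
brush 0.56 [ 0.7895 -0.0813  0.028 ]
coupon 0.77 [0.7412 0.246  0.0109]
column_grip [ 0.4633 -0.1882  0.3152]
stand_pivot [0.5028 0.1224 0.1131]
stand_foot [0.5192 0.2187 0.1247]
scooter [0.4963 0.0169 0.005 ]
```

View pics/scene1.png

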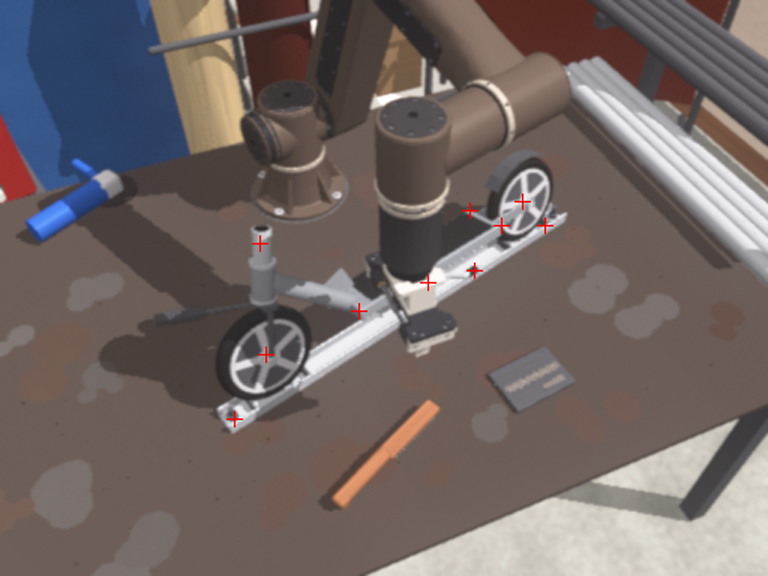

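View pics/side1.png

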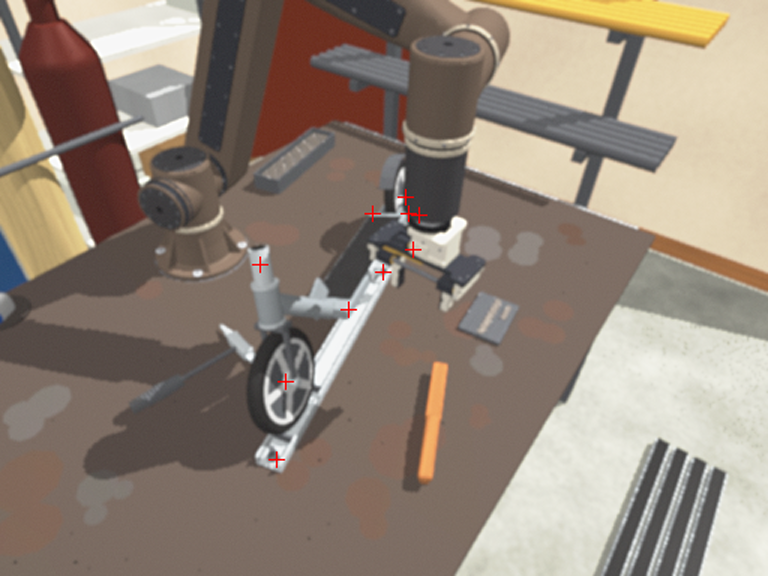

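```bash
cat >> h.py <<'E'
def Rnow(o): return Ro.from_euler('xyz',o["orientation"],degrees=True).as_matrix()
def rel(o,P,R):
    R0=Rnow(o); d=R0.T@(np.asarray(P)-o["tool_pos"]); w=Ro.from_matrix(R0.T@R).as_rotvec(degrees=True)
    return np.round(np.r_[d,w],4)
def Rpush(yaw,t):
    t=np.radians(t); s,c=np.sin(t),np.cos(t)
    M=np.array([[1,0,0],[0,-c,s],[0,-s,-c]]).T
    return Ro.from_euler('z',yaw).as_matrix()@M
PAR=(.492,.0149,.2613)
E
python3 - <<'E'
from h import *
np.set_printoptions(precision=4,suppress=True)
o=telemetry.get_obs(); R=Rpush(PAR[2],25); print(R)
P=T(PAR,-.24,[.105,.175,.104]); print("foot",T(PAR,-.24,foot(0)),P)
P=P+[0.02,0.0,.12]
print(P,rel(o,P,R))
E
```

```text
[[ 0.9661  0.2341  0.1092]
 [ 0.2583 -0.8755 -0.4083]
 [ 0.      0.4226 -0.9063]]
foot [0.52   0.2175 0.1222] [0.5214 0.2039 0.131 ]
[0.5414 0.2039 0.251 ] [  -0.2039    0.1336   -0.0244  -17.5497   22.8525 -103.0906]
```

{"op": "jog_arm", "data": {"targets": "-0.01 0.01 -0.01 -1.7 2.2 -10 -1; -0.03 0.02 -0.02 -3.3 4.3 -19.5 -1; -0.06 0.04 -0.02 -5 6.5 -29 -1; -0.09 0.06 -0.02 -6.5 8.5 -38.5 -1; -0.12 0.08 -0.024 -8.2 10.7 -48 -1; -0.15 0.1 -0.024 -9.8 12.8 -57.5 -1; -0.18 0.12 -0.024 -11.4 14.8 -67 -1; -0.204 0.134 -0.024 -13 17 -76 -1"}}

```text
clock: 2.4
tool_pos: [0.5403, 0.2052, 0.2508]
orientation: [160.7, -4.8, -12.0]
force: [1.0, -0.0, -0.3]
opening: 0.0131
```

```bash
python3 - <<'E'
from h import *
np.set_printoptions(precision=4,suppress=True)
o=telemetry.get_obs(); R=Rpush(PAR[2],25)
P=T(PAR,-.24,[.105,.175,.104])+[0.02,0.0,.12]
print(o["joint_pos"],o["tool_pos"],rel(o,P,R))
E
```

```text
[ 48.9848  16.4898 -10.3564  13.5074 -78.4637  23.6807] [0.5403 0.2052 0.2508] [  0.0014   0.001    0.0003  -4.433    5.8654 -26.7527]
```

{"op": "jog_arm", "data": {"targets": "0 0 0 -1.5 2 -9 -1; 0 0 0 -3 4 -18 -1; 0.001 0.001 0 -4.4 5.9 -26.8 -1; 0.001 0.001 0 -4.4 5.9 -26.8 -1; 0.001 0.001 0 -4.4 5.9 -26.8 -1; 0.001 0.001 0 -4.4 5.9 -26.8 -1; 0.001 0.001 0 -4.4 5.9 -26.8 -1; 0.001 0.001 0 -4.4 5.9 -26.8 -1"}}

```text
clock: 3.4
tool_pos: [0.5412, 0.204, 0.2512]
orientation: [155.0, -0.0, 15.0]
force: [0.1, 0.2, -0.8]
opening: 0.0005
```

```bash
python3 - <<'E'
from h import *
np.set_printoptions(precision=4,suppress=True)
o=telemetry.get_obs(); print(o["joint_pos"],o["tool_pos"],o["opening"],o["force"])
obs=[];ps={}
for n in ["scene","side","wrist"]:
    p=snapshot(n);ps[n]=p
    for k in PTS:
        r=models.spot_point(k,p)
        if r: print(n,k,r[0]["conf"],np.array(r[0]["uv"]))
        if r and r[0]["conf"]>.5: obs.append((p,k,np.array(r[0]["uv"])))
for l in (-.24,None):
    s=fit(obs,l,PAR); print(s.x,[(a[1],r) for a,r in zip(obs,s.fun.reshape(-1,2))])
q=s.x
for n in ps:
    p=ps[n]; save(p,n+"2.png",[proj(p,T(PAR,-.24,X)) for X in ([0,-.25,.1],[0,.43,.1],[0,-.189,.322],foot(0),[.062,.1,.095])])
E
```

```text
[ 52.6437  15.214  -16.2554  20.2292 -75.3118  44.2487] [0.5412 0.204  0.2512] 0.000509834084491869 [ 0.1481  0.2301 -0.7733]
scene column_grip 0.71 [174.6 162.4]
scene stand_pivot 0.6 [289.5 189.6]
scene stand_foot 0.7 [315.5 180.3]
scene scooter 0.62 [255.3 217.7]
side column_grip 0.67 [170.7 174.1]
side stand_pivot 0.75 [252.2 178.4]
side stand_foot 0.4 [273.3 165.6]
side scooter 0.96 [232.  219.6]
wrist stand_pivot 0.72 [262.8 229.3]
wrist stand_foot 0.61 [182.8 210.7]
[0.4879 0.0156 0.2776] [('column_grip', array([-0.5409, -0.9782])), ('stand_pivot', array([-5.3137, -2.7485])), ('stand_foot', array([-0.2913, -1.3446])), ('scooter', array([-3.9764, -0.5736])), ('column_grip', array([3.2682, 1.2425])), ('stand_pivot', array([1.4597, 1.8518])), ('scooter', array([ 0.3451, -0.8365])), ('stand_pivot', array([-0.8859,  0.4728])), ('stand_foot', array([ 0.2167, -1.1291]))]
[ 0.4922  0.0174  0.2778 -0.2742] [('column_grip', array([-1.4416, -1.5987])), ('stand_pivot', array([-4.9694, -2.9325])), ('stand_foot', array([ 0.0283, -1.9238])), ('scooter', array([-2.9434,  0.2341])), ('column_grip', array([1.4163, 1.3974])), ('stand_pivot', array([1.7718, 1.5414])), ('scooter', array([ 1.6419, -0.5809])), ('stand_pivot', array([-0.8803,  0.2219])), ('stand_foot', array([ 0.0924, -0.7134]))]
```

View pics/wrist2.png

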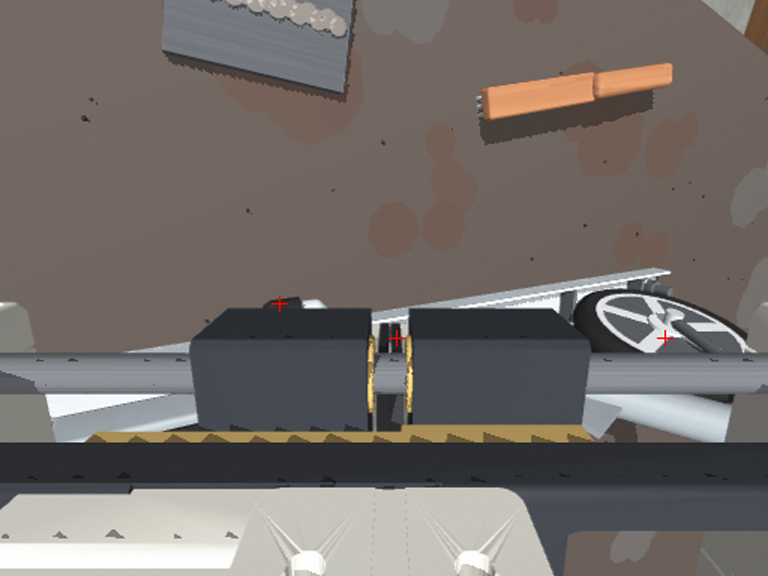

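View pics/scene2.png

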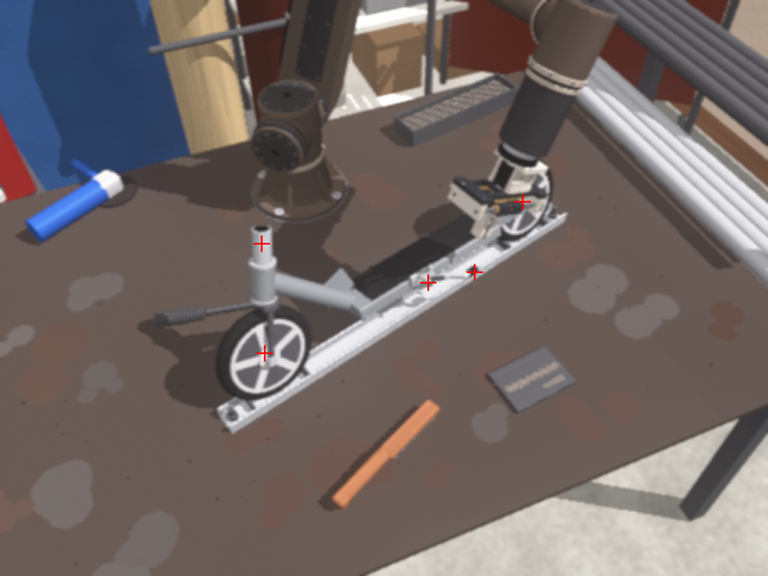

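```bash
cat >> h.py <<'E'
def tcp(s,r=.074,g=0.,x=.105,par=PAR):
    return T(par,-.24,[x,.1+r*np.cos(s)+(.006+g)*np.sin(s),.095-r*np.sin(s)+(.006+g)*np.cos(s)])
E
python3 - <<'E'
from h import *
np.set_printoptions(precision=4,suppress=True)
o=telemetry.get_obs(); R=Rpush(PAR[2],25)
for s,g in [(0,.02)]+[(s,0) for s in np.arange(0,1.5,.1)]:
    print(round(s,1),g,tcp(s,g=g),rel(o,tcp(s,g=g),R))
p=snapshot("side"); im=p["img"][90:230,200:340]; cv2.imwrite("pics/sc3.png",cv2.resize(im[:,:,::-1],None,fx=4,fy=4))
E
```

```text
0 0.02 [0.5178 0.2019 0.1475] [-0.0231 -0.0473  0.0923 -0.0241 -0.0442  0.0464]
0.0 0 [0.5224 0.2031 0.1281] [-0.0183 -0.0555  0.11   -0.0241 -0.0442  0.0464]
0.1 0 [0.524  0.2038 0.1209] [-0.0166 -0.0588  0.1164 -0.0241 -0.0442  0.0464]
0.2 0 [0.5259 0.2038 0.1137] [-0.0148 -0.0613  0.1231 -0.0241 -0.0442  0.0464]
0.3 0 [0.5279 0.203  0.1066] [-0.0131 -0.0632  0.1301 -0.0241 -0.0442  0.0464]
0.4 0 [0.53   0.2016 0.0996] [-0.0114 -0.0644  0.1372 -0.0241 -0.0442  0.0464]
0.5 0 [0.5323 0.1994 0.0929] [-0.0098 -0.0648  0.1445 -0.0241 -0.0442  0.0464]
0.6 0 [0.5347 0.1966 0.0865] [-0.0082 -0.0644  0.1517 -0.0241 -0.0442  0.0464]
0.7 0 [0.5372 0.1931 0.0804] [-0.0067 -0.0634  0.1589 -0.0241 -0.0442  0.0464]
0.8 0 [0.5397 0.189  0.0747] [-0.0053 -0.0616  0.166  -0.0241 -0.0442  0.0464]
0.9 0 [0.5422 0.1843 0.0696] [-0.0041 -0.0591  0.1728 -0.0241 -0.0442  0.0464]
1.0 0 [0.5448 0.1791 0.0649] [-0.0029 -0.0559  0.1795 -0.0241 -0.0442  0.0464]
1.1 0 [0.5473 0.1735 0.0608] [-0.002  -0.0521  0.1857 -0.0241 -0.0442  0.0464]
1.2 0 [0.5498 0.1674 0.0574] [-0.0011 -0.0477  0.1916 -0.0241 -0.0442  0.0464]
1.3 0 [0.5523 0.161  0.0545] [-0.0004 -0.0427  0.1971 -0.0241 -0.0442  0.0464]
1.4 0 [0.5546 0.1543 0.0524] [ 0.0001 -0.0371  0.202  -0.0241 -0.0442  0.0464]
```

View pics/sc3.png

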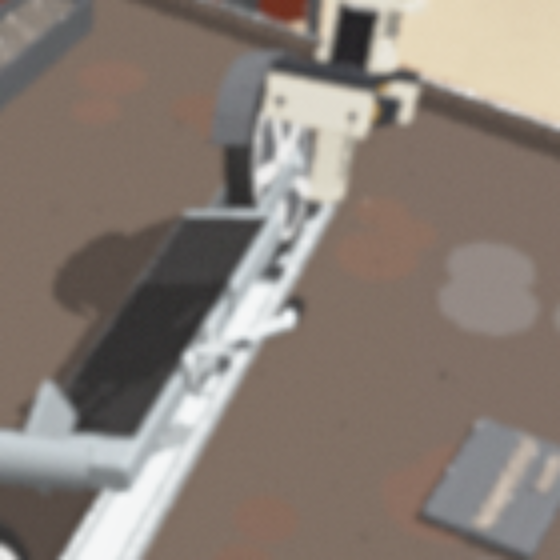

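{"op": "jog_arm", "data": {"targets": "-0.008 -0.015 0.03 0 0 0 -1; -0.016 -0.031 0.06 0 0 0 -1; -0.023 -0.047 0.092 0 0 0 -1; -0.023 -0.047 0.092 0 0 0 -1; -0.023 -0.047 0.092 0 0 0 -1; -0.023 -0.047 0.092 0 0 0 -1; -0.023 -0.047 0.092 0 0 0 -1; -0.023 -0.047 0.092 0 0 0 -1"}}

```text
clock: 5.2
tool_pos: [0.5181, 0.2019, 0.1484]
orientation: [155.1, -0.1, 15.0]
force: [0.0, -0.0, -0.8]
opening: 0.0005
```

```bash
python3 - <<'E'
from h import *
np.set_printoptions(precision=4,suppress=True)
o=telemetry.get_obs(); R=Rpush(PAR[2],25);print(o["force"])
for s in np.arange(0,1.5,.1):
    print(round(s,1),tcp(s),rel(o,tcp(s),R))
a=snapshot("side"); b=snapshot("scene")
im=np.hstack([a["img"][110:230,200:320],b["img"][110:230,250:370]]); cv2.imwrite("pics/sc4.png",cv2.resize(im[:,:,::-1],(800,400),interpolation=cv2.INTER_CUBIC))
E
```

```text
[ 0.0314 -0.0063 -0.8092]
0.0 [0.5224 0.2031 0.1281] [ 0.0044 -0.0087  0.0184 -0.0534 -0.0782  0.0216]
0.1 [0.524  0.2038 0.1209] [ 0.0062 -0.0119  0.0249 -0.0534 -0.0782  0.0216]
0.2 [0.5259 0.2038 0.1137] [ 0.0079 -0.0145  0.0316 -0.0534 -0.0782  0.0216]
0.3 [0.5279 0.203  0.1066] [ 0.0096 -0.0163  0.0386 -0.0534 -0.0782  0.0216]
0.4 [0.53   0.2016 0.0996] [ 0.0113 -0.0175  0.0457 -0.0534 -0.0782  0.0216]
0.5 [0.5323 0.1994 0.0929] [ 0.013  -0.0179  0.0529 -0.0534 -0.0782  0.0216]
0.6 [0.5347 0.1966 0.0865] [ 0.0145 -0.0176  0.0602 -0.0534 -0.0782  0.0216]
0.7 [0.5372 0.1931 0.0804] [ 0.016  -0.0165  0.0674 -0.0534 -0.0782  0.0216]
0.8 [0.5397 0.189  0.0747] [ 0.0174 -0.0147  0.0744 -0.0534 -0.0782  0.0216]
0.9 [0.5422 0.1843 0.0696] [ 0.0186 -0.0122  0.0813 -0.0534 -0.0782  0.0216]
1.0 [0.5448 0.1791 0.0649] [ 0.0198 -0.009   0.0879 -0.0534 -0.0782  0.0216]
1.1 [0.5473 0.1735 0.0608] [ 0.0208 -0.0052  0.0942 -0.0534 -0.0782  0.0216]
1.2 [0.5498 0.1674 0.0574] [ 0.0216 -0.0008  0.1001 -0.0534 -0.0782  0.0216]
1.3 [0.5523 0.161  0.0545] [ 0.0223  0.0042  0.1055 -0.0534 -0.0782  0.0216]
1.4 [0.5546 0.1543 0.0524] [ 0.0228  0.0098  0.1105 -0.0534 -0.0782  0.0216]
```

View pics/sc4.png

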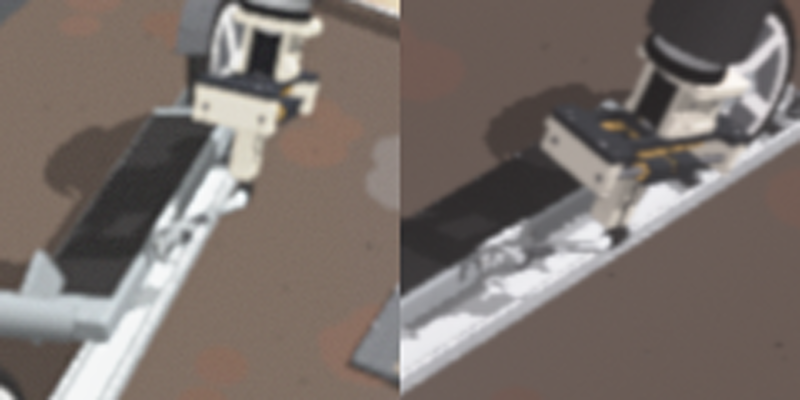

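{"op": "jog_arm", "data": {"targets": "0.002 -0.004 0.009 0 0 0 -1; 0.004 -0.009 0.018 0 0 0 -1; 0.006 -0.012 0.025 0 0 0 -1; 0.008 -0.014 0.032 0 0 0 -1; 0.009 -0.016 0.037 0 0 0 -1; 0.01 -0.017 0.041 0 0 0 -1; 0.011 -0.0175 0.044 0 0 0 -1; 0.011 -0.0175 0.046 0 0 0 -1"}}

```text
clock: 6.3
tool_pos: [0.5296, 0.201, 0.099]
orientation: [155.0, -0.0, 15.0]
force: [1.7, -2.0, 2.6]
opening: 0.0005
```

```bash
cat > chk.py <<'E'
from h import *
import sys
np.set_printoptions(precision=4,suppress=True)
o=telemetry.get_obs(); R=Rpush(PAR[2],25);print(o["force"],o["tool_pos"],o["joint_pos"])
for s in np.arange(.4,1.6,.1):
    print(round(s,1),tcp(s),rel(o,tcp(s),R)[:3])
a=snapshot("side"); b=snapshot("scene")
im=np.hstack([a["img"][110:230,200:320],b["img"][110:230,250:370]]); cv2.imwrite(sys.argv[1],cv2.resize(im[:,:,::-1],(800,400),interpolation=cv2.INTER_CUBIC))
E
python3 chk.py pics/sc5.png
```

```text
[ 1.7056 -2.0301  2.6014] [0.5296 0.201  0.099 ] [ 52.9925  22.249  -29.0075  23.4028 -56.9934  35.9921]
0.4 [0.53   0.2016 0.0996] [ 0.0005 -0.0001 -0.0007]
0.5 [0.5323 0.1994 0.0929] [ 0.0022 -0.0005  0.0065]
0.6 [0.5347 0.1966 0.0865] [ 0.0037 -0.0002  0.0137]
0.7 [0.5372 0.1931 0.0804] [0.0052 0.0008 0.0209]
0.8 [0.5397 0.189  0.0747] [0.0066 0.0026 0.028 ]
0.9 [0.5422 0.1843 0.0696] [0.0079 0.0051 0.0349]
1.0 [0.5448 0.1791 0.0649] [0.009  0.0083 0.0415]
1.1 [0.5473 0.1735 0.0608] [0.01   0.0121 0.0478]
1.2 [0.5498 0.1674 0.0574] [0.0108 0.0166 0.0537]
1.3 [0.5523 0.161  0.0545] [0.0115 0.0216 0.0591]
1.4 [0.5546 0.1543 0.0524] [0.012  0.0271 0.064 ]
1.5 [0.5568 0.1474 0.0509] [0.0124 0.0331 0.0684]
1.6 [0.5589 0.1403 0.0502] [0.0125 0.0394 0.0722]
```

View pics/sc5.png

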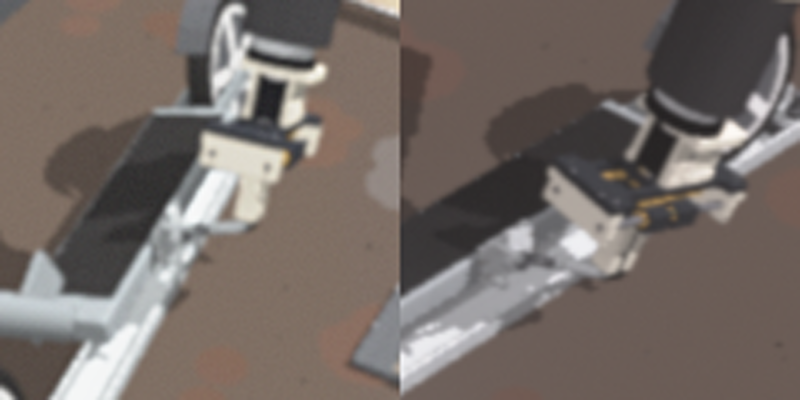

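{"op": "jog_arm", "data": {"targets": "0.001 0 0.004 0 0 0 -1; 0.002 0 0.008 0 0 0 -1; 0.003 0 0.012 0 0 0 -1; 0.004 0 0.016 0 0 0 -1; 0.005 0.001 0.02 0 0 0 -1; 0.006 0.002 0.024 0 0 0 -1; 0.007 0.003 0.028 0 0 0 -1; 0.0075 0.004 0.031 0 0 0 -1"}}

```text
clock: 7.4
tool_pos: [0.5412, 0.1867, 0.0722]
orientation: [155.0, -0.0, 15.0]
force: [-0.4, 0.1, -0.6]
opening: 0.0003
```

```bash
python3 chk.py pics/sc6.png
```

```text
[-0.4122  0.1339 -0.5647] [0.5412 0.1867 0.0722] [ 50.9451  24.1712 -30.8247  25.3203 -53.0803  35.4879]
0.4 [0.53   0.2016 0.0996] [-0.0069 -0.0041 -0.0321]
0.5 [0.5323 0.1994 0.0929] [-0.0053 -0.0045 -0.0249]
0.6 [0.5347 0.1966 0.0865] [-0.0037 -0.0042 -0.0176]
0.7 [0.5372 0.1931 0.0804] [-0.0022 -0.0031 -0.0104]
0.8 [0.5397 0.189  0.0747] [-0.0009 -0.0013 -0.0034]
0.9 [0.5422 0.1843 0.0696] [0.0004 0.0012 0.0035]
1.0 [0.5448 0.1791 0.0649] [0.0015 0.0043 0.0101]
1.1 [0.5473 0.1735 0.0608] [0.0025 0.0082 0.0164]
1.2 [0.5498 0.1674 0.0574] [0.0034 0.0126 0.0223]
1.3 [0.5523 0.161  0.0545] [0.0041 0.0176 0.0277]
1.4 [0.5546 0.1543 0.0524] [0.0046 0.0231 0.0327]
1.5 [0.5568 0.1474 0.0509] [0.0049 0.0291 0.037 ]
1.6 [0.5589 0.1403 0.0502] [0.0051 0.0355 0.0408]
```

View pics/sc6.png

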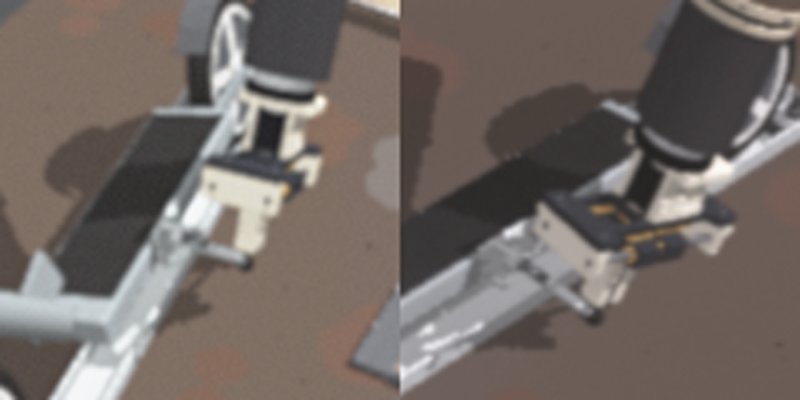

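{"op": "jog_arm", "data": {"targets": "0.001 0.003 0.006 0 0 0 -1; 0.002 0.006 0.012 0 0 0 -1; 0.003 0.01 0.018 0 0 0 -1; 0.0035 0.014 0.023 0 0 0 -1; 0.004 0.018 0.028 0 0 0 -1; 0.004 0.021 0.031 0 0 0 -1; 0.004 0.021 0.031 0 0 0 -1; 0.004 0.021 0.031 0 0 0 -1"}}

```text
clock: 8.5
tool_pos: [0.5533, 0.1567, 0.0531]
orientation: [155.0, -0.0, 15.0]
force: [0.1, 0.1, 0.4]
opening: 0.0005
```

```bash
python3 chk.py pics/sc7.png
```

```text
[0.0634 0.1422 0.3594] [0.5533 0.1567 0.0531] [ 47.6888  25.078  -33.3543  27.9957 -49.2164  35.5545]
0.4 [0.53   0.2016 0.0996] [-0.0109 -0.0251 -0.063 ]
0.5 [0.5323 0.1994 0.0929] [-0.0092 -0.0256 -0.0558]
0.6 [0.5347 0.1966 0.0865] [-0.0077 -0.0252 -0.0485]
0.7 [0.5372 0.1931 0.0804] [-0.0062 -0.0242 -0.0413]
0.8 [0.5397 0.189  0.0747] [-0.0048 -0.0224 -0.0343]
0.9 [0.5422 0.1843 0.0696] [-0.0035 -0.0199 -0.0274]
1.0 [0.5448 0.1791 0.0649] [-0.0024 -0.0167 -0.0208]
1.1 [0.5473 0.1735 0.0608] [-0.0014 -0.0129 -0.0145]
1.2 [0.5498 0.1674 0.0574] [-0.0006 -0.0085 -0.0086]
1.3 [0.5523 0.161  0.0545] [ 0.0001 -0.0035 -0.0032]
1.4 [0.5546 0.1543 0.0524] [0.0006 0.0021 0.0018]
1.5 [0.5568 0.1474 0.0509] [0.001  0.0081 0.0061]
1.6 [0.5589 0.1403 0.0502] [0.0012 0.0144 0.0099]
```

View pics/sc7.png

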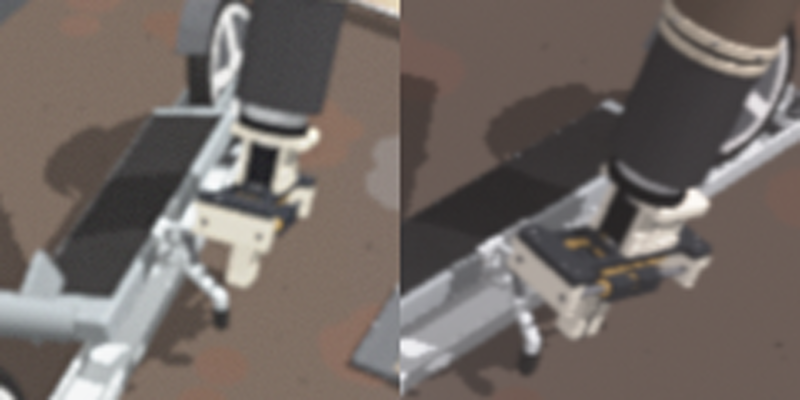

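```bash
cat >> h.py <<'E'
def Rgrip(par,lean,flip=False):
    # tool z = -tube axis, tool y along -scooter x
    a=np.radians(15); z=-np.array([0,np.sin(a),np.cos(a)]); y=np.array([-1.,0,0])
    if flip: y=-y
    x=np.cross(y,z); M=np.stack([x,y,z],1)
    return Ro.from_euler('ZY',[par[2],lean]).as_matrix()@M
def Pgrip(par,lean,back=0.):
    a=np.radians(15); u=np.array([0,np.sin(a),np.cos(a)])
    return T(par,lean,np.array([0,-.189,.322])+u*(back-.0188))
E
python3 - <<'E'
from h import *
np.set_printoptions(precision=4,suppress=True)
obs=[]
PTS["stand_foot"]=foot(2.0)
for n in ["scene","side"]:
    p=snapshot(n)
    print(n,[ (s,proj(p,T(PAR,-.24,foot(s)))) for s in (1.6,1.85,2.0)],[d["uv"] for d in models.spot_point("stand_foot",p)])
    for k in PTS:
        r=models.spot_point(k,p)
        if r and r[0]["conf"]>.5: obs.append((p,k,np.array(r[0]["uv"])))
    if n=="scene":
        im=p["img"][120:260,90:330]; 
s=fit(obs,-.24,PAR); print(s.x,[(a[1],r) for a,r in zip(obs,s.fun.reshape(-1,2))])
o=telemetry.get_obs()
for f in (False,True):
    R=Rgrip(PAR,-.24,f); print(f,R[:,0],Pgrip(PAR,-.24,.1),rel(o,Pgrip(PAR,-.24,.1),R))
print(rel(o,[.57,.17,.30],Rnow(o)))
E
```

```text
scene [(1.6, array([296.2958, 216.9047])), (1.85, array([290.7648, 219.5484])), (2.0, array([287.4729, 220.4259]))] [[286.5, 220.9]]
side [(1.6, array([270.7327, 202.6692])), (1.85, array([268.4811, 205.9589])), (2.0, array([267.0348, 207.2848]))] [[265.5, 207.4], [329.0, 211.7]]
[0.489  0.0162 0.2489] [('column_grip', array([-0.7605, -0.196 ])), ('stand_pivot', array([-5.1508, -2.1284])), ('stand_foot', array([ 0.7944, -0.9683])), ('scooter', array([-0.4716,  0.6277])), ('column_grip', array([-0.3705,  0.2598])), ('stand_pivot', array([4.1998, 3.8995])), ('stand_foot', array([ 1.1203, -0.4084])), ('scooter', array([ 0.9071, -2.7881]))]
False [ 0.1901 -0.949   0.2514] [ 0.4434 -0.172   0.394 ] [-0.191   0.4058 -0.1871 18.1423  2.383  94.0554]
True [-0.1901  0.949  -0.2514] [ 0.4434 -0.172   0.394 ] [ -0.191    0.4058  -0.1871  -2.3298  17.7376 -84.6199]
[ 0.0197  0.0964 -0.2276  0.      0.      0.    ]
```

{"op": "jog_arm", "data": {"targets": "0.005 0 -0.03 0 0 0 -1; 0.015 0.02 -0.08 0 0 0 -1; 0.02 0.04 -0.13 0 0 0 -1; 0.02 0.06 -0.18 2 0.5 10 0; 0.02 0.08 -0.23 4 0.7 20 1; 0.02 0.11 -0.28 6 1 30 1; 0 0.14 -0.31 8 1.2 40 1; -0.02 0.17 -0.31 9.6 1.5 50 1"}}

```text
clock: 10.2
tool_pos: [0.5402, 0.129, 0.4086]
orientation: [173.0, -16.5, -33.3]
force: [-0.3, -1.4, -0.7]
opening: 0.0447
```

```bash
python3 - <<'E'
from h import *
np.set_printoptions(precision=4,suppress=True)
o=telemetry.get_obs(); print(o["joint_pos"],o["force"])
print(rel(o,Pgrip(PAR,-.24,.12),Rgrip(PAR,-.24)))
E
```

```text
[ 45.6535   2.7284  -8.225   17.5583 -83.3317   7.3443] [-0.2508 -1.4243 -0.6523]
[ 0.0753  0.3002  0.0551  8.0528  0.9384 43.7265]
```

{"op": "jog_arm", "data": {"targets": "0.012 0.045 0.008 1.3 0.1 7 1; 0.024 0.095 0.016 2.6 0.3 14 1; 0.037 0.145 0.026 4 0.4 21 1; 0.05 0.195 0.036 5.2 0.6 28 1; 0.062 0.245 0.046 6.5 0.8 35 1; 0.073 0.285 0.053 7.6 0.9 41 1; 0.075 0.3 0.055 8.1 0.9 43.7 1; 0.075 0.3 0.055 8.1 0.9 43.7 1"}}

```text
clock: 11.2
tool_pos: [0.4369, -0.1686, 0.413]
orientation: [-165.7, -14.5, -78.8]
force: [0.4, -0.2, -0.5]
opening: 0.0875
```

```bash
python3 - <<'E'
from h import *
np.set_printoptions(precision=4,suppress=True)
PTS["stand_foot"]=foot(2.0)
o=telemetry.get_obs(); print(o["joint_pos"],o["force"])
obs=[]
for n in ["scene","side","wrist"]:
    p=snapshot(n)
    mk=[proj(p,T(PAR,-.24,[0,-.189+l*np.sin(.2618),.322+l*np.cos(.2618)])) for l in (-.032,0,.028)]
    for k in PTS:
        r=models.spot_point(k,p)
        if r: print(n,k,round(r[0]["conf"],2),np.array(r[0]["uv"]),proj(p,T(PAR,-.24,PTS[k])))
        if r and r[0]["conf"]>.5: obs.append((p,k,np.array(r[0]["uv"])))
    save(p,n+"8.png",mk)
s=fit(obs,-.24,PAR); print(s.x)
s=fit(obs,None,PAR); print(s.x)
print(rel(o,Pgrip(PAR,-.24,.12),Rgrip(PAR,-.24)))
E
```

```text
[ 16.161  -17.3227 -24.5925  16.2467 -69.9954  -6.9687] [ 0.385  -0.2402 -0.4916]
scene column_grip 0.76 [172.5 161.8] [174.0288 161.66  ]
scene stand_pivot 0.65 [290. 190.] [284.7385 188.2639]
scene stand_foot 0.64 [288.3 216.6] [287.4729 220.4259]
scene scooter 0.87 [255.2 218.5] [251.61   218.1428]
side column_grip 0.79 [173.8 176.5] [174.1048 175.531 ]
side stand_pivot 0.72 [248.3 177.4] [254.8993 181.0685]
side stand_foot 0.42 [267.9 205. ] [267.0348 207.2848]
side scooter 0.83 [233.7 220.6] [233.1533 219.4161]
wrist column_grip 0.72 [259.5 187.7] [259.2586 186.8093]
wrist scooter 0.78 [263.8 280.6] [259.1917 281.605 ]
[0.4873 0.0157 0.2836]
[ 0.4892  0.0176  0.3033 -0.2598]
[-0.0003 -0.0008  0.0004 -0.0561  0.0391 -0.0934]
```

View pics/wrist8.png

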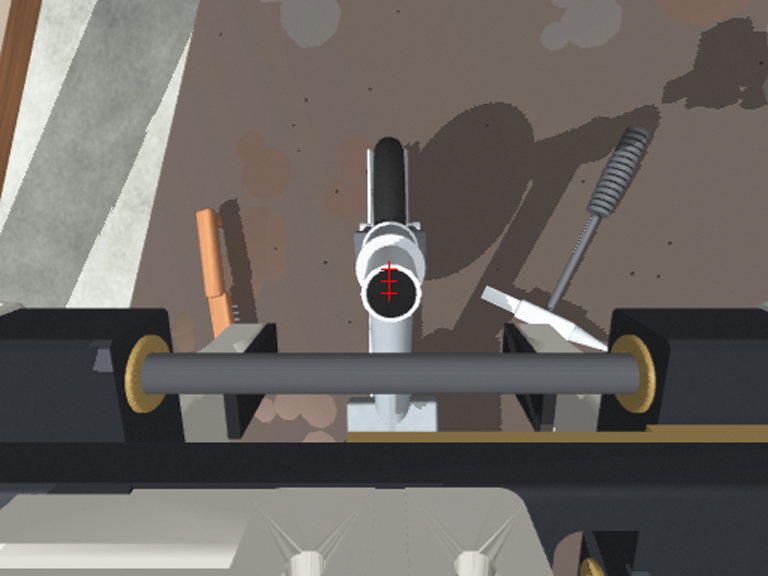

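View pics/side8.png

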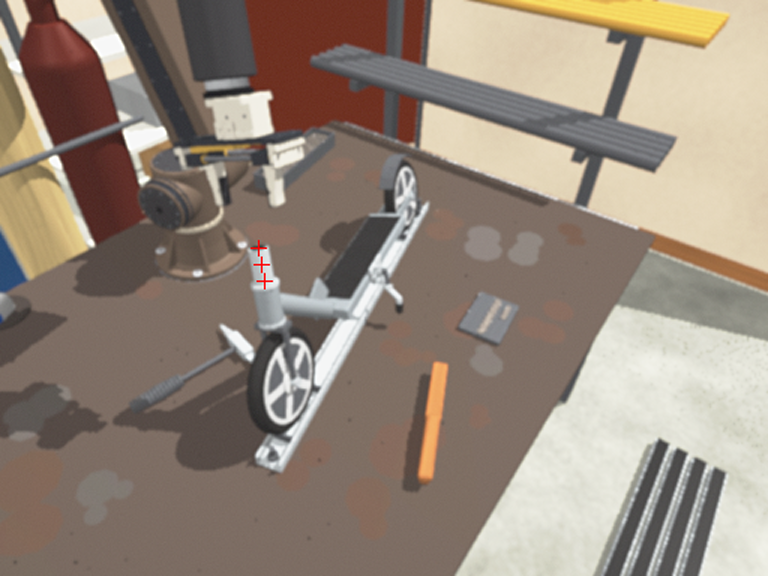

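View pics/scene8.png

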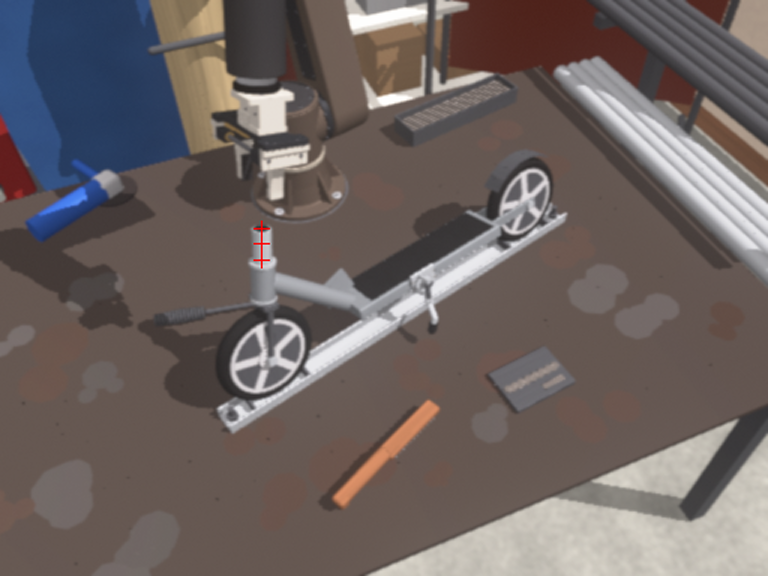

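{"op": "jog_arm", "data": {"targets": "0 0 0.02 0 0 0 1; 0 0 0.045 0 0 0 1; 0 0 0.07 0 0 0 1; 0 0 0.09 0 0 0 1; 0 0 0.105 0 0 0 1; 0 0 0.115 0 0 0 1; 0 0 0.118 0 0 0 1; 0 0 0.118 0 0 0 1"}}

```text
clock: 12.95
tool_pos: [0.4718, -0.1902, 0.3023]
orientation: [-165.8, -14.5, -78.6]
force: [0.5, 0.8, -0.5]
opening: 0.0876
```

```bash
python3 - <<'E'
from h import *
np.set_printoptions(precision=4,suppress=True)
o=telemetry.get_obs(); print(o["force"],rel(o,Pgrip(PAR,-.24),Rgrip(PAR,-.24)))
for n in ["side","wrist"]:
    p=snapshot(n); save(p,n+"9.png",[proj(p,T(PAR,-.24,[0,-.189,.322]))])
E
```

```text
[ 0.5038  0.7538 -0.4589] [ 0.0004  0.0002  0.0023 -0.0406  0.0445  0.0252]
```

View pics/wrist9.png

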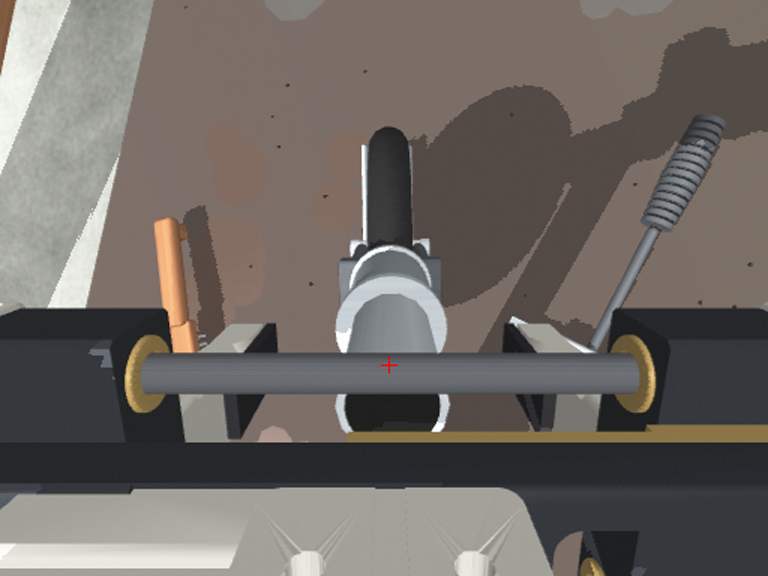

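View pics/side9.png

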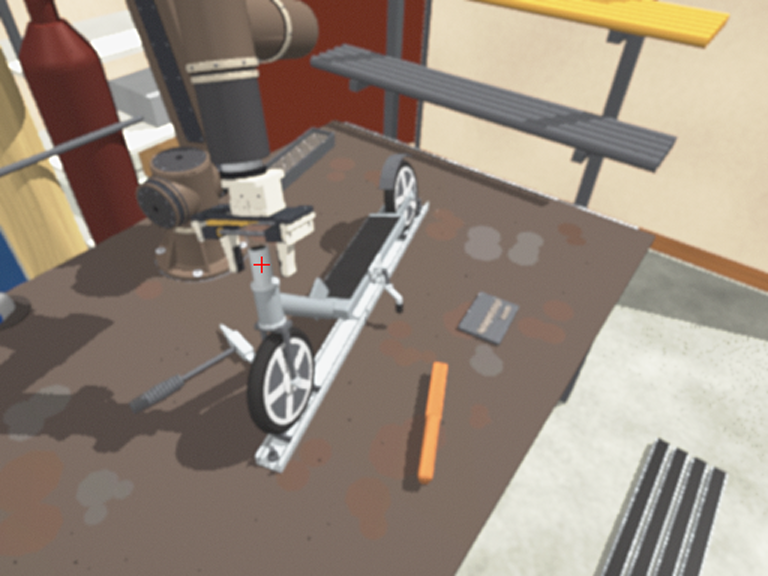

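{"op": "jog_arm", "data": {"targets": "0 0 0.002 0 0 0 -1; 0 0 0.002 0 0 0 -1; 0 0 0.002 0 0 0 -1; 0 0 0.002 0 0 0 -1; 0 0 0.002 0 0 0 -1; 0 0 0.002 0 0 0 -1; 0 0 0.002 0 0 0 -1; 0 0 0.002 0 0 0 -1"}}

```text
clock: 14.05
tool_pos: [0.4723, -0.1905, 0.3007]
orientation: [-165.7, -14.5, -78.6]
force: [-2.3, -0.0, 0.3]
opening: 0.0332
```

```bash
python3 - <<'E'
from h import *
np.set_printoptions(precision=4,suppress=True)
o=telemetry.get_obs(); print(o["force"],o["moment"],o["opening"],rel(o,Pgrip(PAR,-.24),Rgrip(PAR,-.24)))
# motion relative to current pose: rotate about the lean axis
R0=Rnow(o)
ax=Ro.from_euler('z',PAR[2]).as_matrix()@[0,1,0]; O=np.array([PAR[0],PAR[1],.005])
for f in np.arange(0,.261,.02):
    Q=Ro.from_rotvec(ax*f).as_matrix()
    print(round(f,2),rel(o,O+Q@(o["tool_pos"]-O),Q@R0))
p=snapshot("side"); save(p,"side10.png")
E
```

```text
[-2.3174 -0.0415  0.2521] [ 0.6446  1.3794 -0.0214] 0.03319422947514005 [ 0.0004  0.0002  0.0006 -0.0658  0.0441  0.0153]
0.0 [0. 0. 0. 0. 0. 0.]
0.02 [-0.     -0.0061  0.0001 -1.1071 -0.0006 -0.2957]
0.04 [-0.0001 -0.0122  0.0003 -2.2142 -0.0013 -0.5915]
0.06 [-0.0001 -0.0182  0.0006 -3.3213 -0.0019 -0.8872]
0.08 [-0.0002 -0.0243  0.001  -4.4284 -0.0025 -1.1829]
0.1 [-0.0004 -0.0304  0.0015 -5.5355 -0.0032 -1.4787]
0.12 [-0.0006 -0.0364  0.0022 -6.6426 -0.0038 -1.7744]
0.14 [-0.0008 -0.0425  0.003  -7.7497 -0.0045 -2.0701]
0.16 [-0.001  -0.0485  0.0038 -8.8568 -0.0051 -2.3659]
0.18 [-0.0013 -0.0545  0.0048 -9.9639 -0.0057 -2.6616]
0.2 [ -0.0016  -0.0605   0.006  -11.071   -0.0064  -2.9573]
0.22 [ -0.0019  -0.0664   0.0072 -12.1781  -0.007   -3.2531]
0.24 [ -0.0022  -0.0723   0.0086 -13.2852  -0.0076  -3.5488]
0.26 [ -0.0026  -0.0782   0.01   -14.3923  -0.0083  -3.8445]
```

View pics/side10.png

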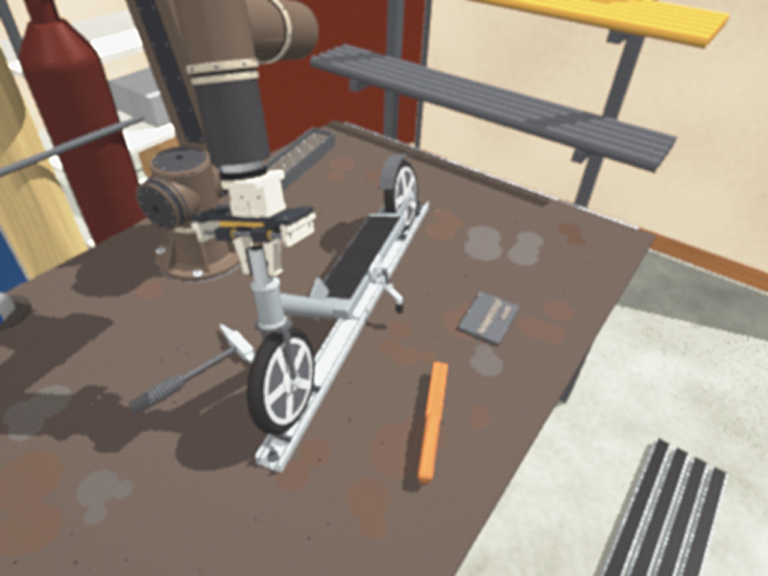

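{"op": "jog_arm", "data": {"targets": "0 -0.003 0 -0.55 0 -0.15 -1; 0 -0.009 0.0002 -1.65 0 -0.45 -1; 0 -0.015 0.0005 -2.75 0 -0.75 -1; -0.0002 -0.0215 0.0008 -3.9 0 -1.05 -1; -0.0003 -0.0275 0.0013 -5 0 -1.35 -1; -0.0005 -0.0335 0.0018 -6.1 0 -1.6 -1; -0.0006 -0.0364 0.0022 -6.65 0 -1.8 -1; -0.0006 -0.0364 0.0022 -6.65 0 -1.8 -1"}}

```text
clock: 15.1
tool_pos: [0.508, -0.1804, 0.3073]
orientation: [-172.9, -14.8, -76.8]
force: [-3.0, 6.3, 3.9]
opening: 0.0336
```

```bash
cat > up.py <<'E'
from h import *
import sys
np.set_printoptions(precision=4,suppress=True)
o=telemetry.get_obs(); print(o["force"],o["moment"],o["opening"],o["joint_pos"])
R0=Rnow(o)
# lean estimate from tool: tool y = -scooter x
M=Ro.from_euler('z',PAR[2]).as_matrix().T@R0
print("lean from tool", np.arctan2(M[2,1],-M[0,1]), "from pos", [ (l,np.round(o["tool_pos"]-Pgrip(PAR,l),4)) for l in (-.12,-.02,0.)])
ax=Ro.from_euler('z',PAR[2]).as_matrix()@[0,1,0]; O=np.array([PAR[0],PAR[1],.005])
for f in np.arange(.02,.141,.02):
    Q=Ro.from_rotvec(ax*f).as_matrix()
    print(round(f,2),rel(o,O+Q@(o["tool_pos"]-O),Q@R0))
PTS["stand_foot"]=foot(2.0); obs=[]
for n in ["side","scene"]:
    p=snapshot(n); save(p,n+sys.argv[1]+".png")
    for k in PTS:
        r=models.spot_point(k,p)
        if r and r[0]["conf"]>.4: obs.append((p,k,np.array(r[0]["uv"])))
s=least_squares(lambda q:np.concatenate([proj(p,T(PAR,q[0],PTS[n]))-uv for p,n,uv in obs]),[-.1],loss='soft_l1',f_scale=2.)
print("lean vision",s.x,[(a[1],r) for a,r in zip(obs,s.fun.reshape(-1,2))])
E
python3 up.py 11
```

```text
[-3.0059  6.3012  3.8841] [ 2.3673  1.8535 -0.0165] 0.033645376823894846 [ 11.5353  -3.468  -26.347   16.7332 -60.4317  -4.8169]
lean from tool -0.11944969073483327 from pos [(-0.12, array([0.001 , 0.0014, 0.0006])), (-0.02, array([-0.0282, -0.0065, -0.0015])), (0.0, array([-0.0341, -0.008 , -0.0015]))]
0.02 [-0.     -0.0061  0.0001 -1.1072 -0.0019 -0.2954]
0.04 [-0.0001 -0.0122  0.0003 -2.2144 -0.0038 -0.5909]
0.06 [-0.0001 -0.0182  0.0006 -3.3215 -0.0057 -0.8863]
0.08 [-0.0002 -0.0243  0.001  -4.4287 -0.0076 -1.1817]
0.1 [-0.0004 -0.0304  0.0016 -5.5359 -0.0095 -1.4771]
0.12 [-0.0005 -0.0364  0.0023 -6.6431 -0.0114 -1.7726]
0.14 [-0.0007 -0.0425  0.0031 -7.7502 -0.0133 -2.068 ]
lean vision [-0.1461] [('column_grip', array([1.3059, 1.7281])), ('stand_pivot', array([0.0703, 1.4092])), ('scooter', array([-1.5467, -0.4839])), ('column_grip', array([-1.9977, -0.8112])), ('stand_pivot', array([-4.8222, -0.1389])), ('stand_foot', array([-1.467 ,  0.5633])), ('scooter', array([-1.19  ,  0.2428]))]
```

View pics/side11.png

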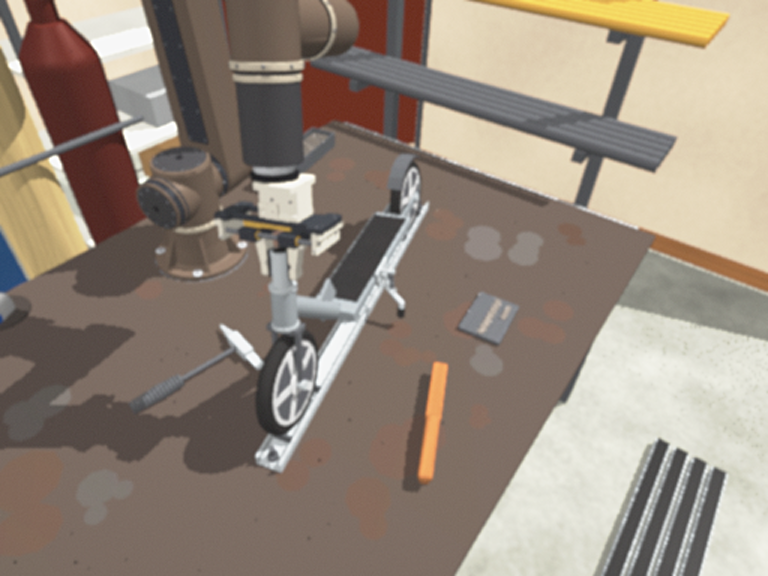

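{"op": "jog_arm", "data": {"targets": "-0.0003 -0.003 0 -0.55 0 -0.15 -1; -0.0006 -0.009 0 -1.65 0 -0.45 -1; -0.0009 -0.015 0.0002 -2.75 0 -0.75 -1; -0.0012 -0.0215 0.0005 -3.9 0 -1.05 -1; -0.0014 -0.0275 0.001 -5 0 -1.35 -1; -0.0016 -0.032 0.0015 -5.9 0 -1.6 -1; -0.0018 -0.035 0.0018 -6.4 0 -1.7 -1; -0.0018 -0.035 0.0018 -6.4 0 -1.7 -1"}}

```text
clock: 16.6
tool_pos: [0.5421, -0.1706, 0.3093]
orientation: [-179.9, -15.0, -75.0]
force: [1.0, -6.1, -0.2]
opening: 0.0337
```

```bash
python3 up.py 12
```

```text
[ 1.0462 -6.1313 -0.2376] [-1.4784 -0.0115 -0.0885] 0.033651613800560434 [ 12.2772   3.6269 -18.4721  16.2205 -67.8376  -3.3852]
lean from tool -0.002498806116366736 from pos [(-0.12, array([0.0351, 0.0112, 0.0026])), (-0.02, array([0.0059, 0.0034, 0.0005])), (0.0, array([0.    , 0.0018, 0.0005]))]
0.02 [-0.     -0.0061  0.0001 -1.1068 -0.0017 -0.2969]
0.04 [-0.0001 -0.0122  0.0003 -2.2136 -0.0034 -0.5938]
0.06 [-0.0001 -0.0182  0.0006 -3.3203 -0.0051 -0.8908]
0.08 [-0.0002 -0.0243  0.001  -4.4271 -0.0068 -1.1877]
0.1 [-0.0004 -0.0304  0.0016 -5.5339 -0.0085 -1.4846]
0.12 [-0.0006 -0.0364  0.0023 -6.6407 -0.0102 -1.7815]
0.14 [-0.0008 -0.0425  0.0031 -7.7474 -0.0119 -2.0785]
lean vision [-0.0099] [('column_grip', array([ 0.1344, -1.3478])), ('stand_pivot', array([1.6134, 1.487 ])), ('stand_foot', array([ 1.5858, -0.6496])), ('column_grip', array([-0.9536,  0.8441])), ('stand_pivot', array([-2.7375, -0.9736])), ('stand_foot', array([2.0969, 1.9683])), ('scooter', array([-1.29  , -1.0572]))]
```

View pics/side12.png

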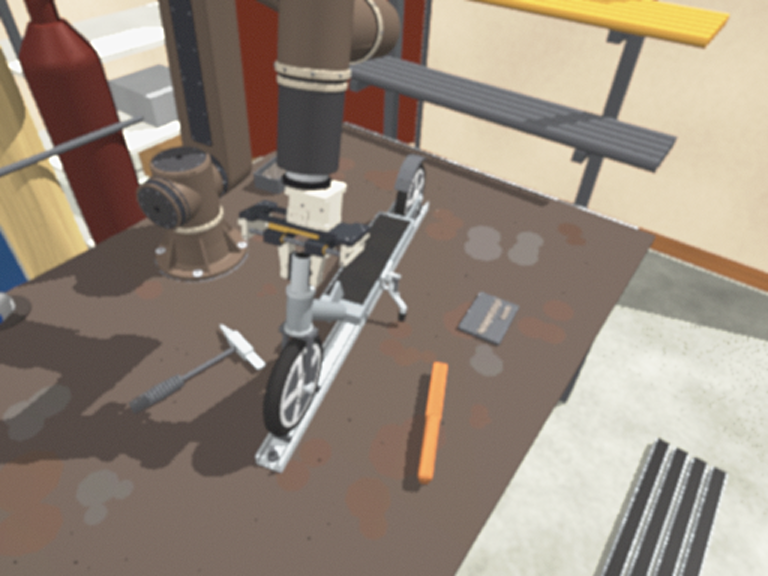

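View pics/scene12.png

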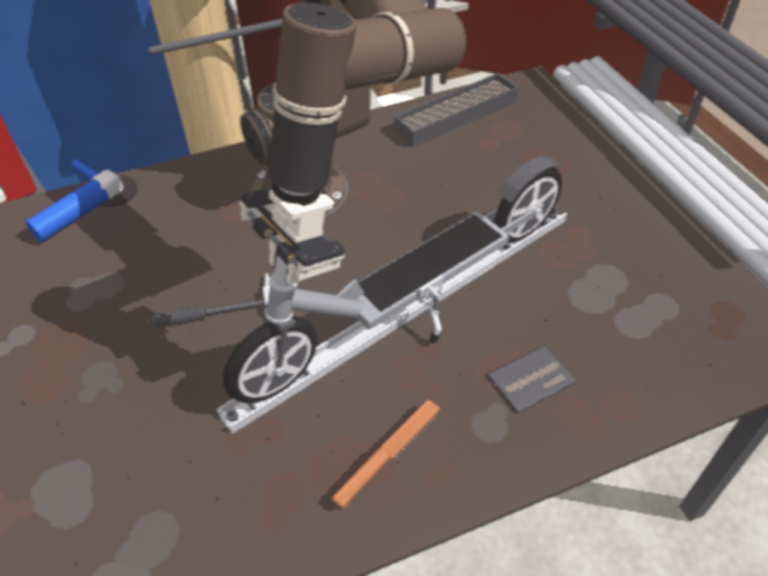

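{"op": "jog_arm", "data": {"targets": "0.0005 0 0 0 0 0 -1; 0.0005 0 0 0 0 0 -1; 0.0005 0 0 0 0 0 -1; 0.0005 0 0 0 0 0 -1; 0.0005 0 0 0 0 0 -1; 0.0005 0 0 0 0 0 -1; 0.0005 0 0 0 0 0 -1; 0.0005 0 0 0 0 0 -1"}}

```text
clock: 18.1
tool_pos: [0.5419, -0.1707, 0.3093]
orientation: [-179.8, -15.0, -75.0]
force: [-2.3, 3.7, 2.0]
opening: 0.0335
```

```bash
python3 up.py 13 | grep -v "^0"; python3 - <<'E'
from h import *
p=snapshot("scene")
for k,w in [("hammer",(.3378,-.2734)),("brush",(.7895,-.0813)),("coupon",(.7412,.246))]:
    r=models.spot_point(k,p)
    if r: print(k,px2w(p,*r[0]["uv"])[:2],w)
p=snapshot("scene");print(models.spot_point("stand_foot",p)[:1],[proj(p,T(PAR,0,foot(s))) for s in (1.7,1.85,2.0)])
E
```

```text
[-2.3207  3.7331  1.9964] [ 2.1083  1.1213 -0.0996] 0.03346776363054917 [ 12.2354   3.5926 -18.4786  16.171  -67.8071  -3.325 ]
lean from tool -0.0032642325591564735 from pos [(-0.12, array([0.035 , 0.011 , 0.0027])), (-0.02, array([0.0057, 0.0032, 0.0005])), (0.0, array([-0.0002,  0.0017,  0.0005]))]
lean vision [-0.0113] [('column_grip', array([0.0751, 0.108 ])), ('stand_pivot', array([6.6785, 1.3586])), ('stand_foot', array([-21.0177, -66.8805])), ('scooter', array([0.9533, 2.2161])), ('column_grip', array([ 0.3533, -1.3557])), ('stand_pivot', array([-0.7642, -0.1172])), ('stand_foot', array([2.7943, 2.836 ])), ('scooter', array([-3.99  , -1.3572]))]
hammer [ 0.32301448 -0.27446893] (0.3378, -0.2734)
brush [ 0.79073681 -0.07745905] (0.7895, -0.0813)
coupon [0.73544723 0.23868613] (0.7412, 0.246)
[{'uv': [188.0, 176.8], 'conf': 0.72}] [array([294.68998453, 223.95921301]), array([291.53666818, 225.5033373 ]), array([288.51454473, 226.60259541])]
```

```bash
python3 -c "
from plant import job,telemetry
o=telemetry.get_obs();print(o['clock'],o['opening'],o['force'])
print(job.close_job())"
```

```text
18.9 0.03406667543337785 [-0.99921586  5.42148779  1.56465351]
the job is handed in; nothing more can be done
None
```

The stand is down on its stop and the scooter is upright, held by the steering-column stub. I handed the job in at about 19 s. The hand-in reports no verdict, so these are my own last checks:

- **Lean:** about -0.003 rad from the tool pose and about -0.011 rad from the cameras. Both are within the 0.05 rad limit.
- **Grip:** the opening was 34 mm on the 34 mm tube. The grasp point was within about 2 mm of the stub's middle, with small steady forces of around 5 N on the wrist.
- **Stand:** I pushed the leg with the closed fingertips until the spring took it. While the scooter still leaned, both cameras put the foot within 1–2 pixels of where it should be at 2.0 rad. In the last check pictures, two foot detections (one in the side view, one in the scene view) were plainly false. The one good detection sat about 4 pixels from the 2.0 rad position. The earlier upright pictures show the stand down.
- **Bystanders:** the arm touched none of them. The brush and plate re-measured within 10 mm of their start. The hammer reading was off by about 15 mm. I put that down to the detection, since it looks unmoved in the pictures, but I did not confirm it.

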